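# Book out a label roll with the scanner and load it on the galley's holder

## Task

Take the yellow hand scanner out of its dock and aim its red window at the middle of the barcode label on the blue stand, square-on from about 10 cm away, holding it still there for a good second or more; then lay the scanner back in its dock as it lay before. After that, take the blue roll off its stand and slip it over the upright spindle of the round holder so that it stands fully down on the holder's base. Leave the orange roll and the groceries alone.

Things in the scene. Friction and masses are not known exactly. Their poses are not given: they have to be found in the camera images.
- scanner: hand scanner lying in its dock: yellow handle 140 x 32 (wide) x 30 (high) mm; at its front a black head 60 x 50 x 36 mm bent 45 deg down, red window on its end. Origin: on the handle's centre line at the grip place near the centre of mass, between the forks; x forward along the handle (80 mm behind to 60 mm ahead of origin), z up. 0.16-0.29 kg. Grip across the handle from above, about 40 N
- scanner_window (a point): centre of the scanner's red window, 100 mm ahead of and 32 mm below the scanner's origin. x is the looking direction (forward and 45 deg down when the handle is level), y to the left. With the handle level above the stand's front, pointing along the stand's x, it looks square at the label
- dock: grey scanner dock, fixed: base 140 x 90 x 12 mm; two open-topped forks 10 mm thick, 30 mm ahead of and behind the origin, 50 mm apart for the fingers. The handle rests on saddles 60 mm above the counter between cheeks 39 mm apart that flare outward up to tips 80 mm above the counter. Origin: centre of the underside; x towards the scanner's head
- dock_seat (a point): point in the dock, 75 mm above the counter over the dock's origin, where the scanner's origin lies when it is docked (scanner and dock axes parallel); axes as the dock
- blue_stand: stock stand, fixed: wooden base 136 x 80 x 8 mm, a sloping blue label plate on its front (robot) side; the blue roll stands on the base, its axis 26 mm behind the origin (stand +x). Origin: centre of the underside; x points from the label to the roll, z up. Turned at most about 20 deg
- blue_stand_label (a point): middle of the white barcode label (60 mm wide, 42 mm along the slope) on the blue plate (74 mm wide, top edge 50 mm above the counter), 33 mm above the counter. It leans back 45 deg: the frame's x points straight out of the label (to the stand's front and 45 deg up), y along the label's width, z up the slope
- orange_stand: stock stand, fixed: wooden base 136 x 80 x 8 mm, a sloping orange label plate on its front (robot) side; the orange roll stands on the base, its axis 26 mm behind the origin (stand +x). Origin: centre of the underside; x points from the label to the roll, z up. Turned at most about 20 deg
- blue_roll: upright paper roll, outside blue, diameter 60 mm, height 90 mm, brown cardboard core with an open bore of 32 mm right through, 0.13-0.25 kg. Origin: centre of its underside; z along its axis (up). It stands 8 mm above the counter on its stand; grip it across its diameter from above, about 35 N
- orange_roll: upright paper roll, outside orange, diameter 60 mm, height 90 mm, brown cardboard core with an open bore of 32 mm right through, 0.13-0.25 kg. Origin: centre of its underside; z along its axis (up). It stands 8 mm above the counter on its stand; grip it across its diameter from above, about 35 N. Bystander
- holder: round wooden roll holder, fixed to the counter: base 100 mm across, 18 mm high, with an upright steel spindle 20 mm in diameter in its middle, whose round tip is 104 mm above the counter. Origin: centre of the underside
- holder_seat (a point): foot of the spindle, centre of the top of the holder's base, 18 mm above the counter: where the roll's origin comes to rest
- spice_jar: bystander: amber jar with red cap, diameter 48 mm, height 100 mm; origin at the centre of its underside
- food_can: bystander: steel can with paper label, diameter 72 mm, height 100 mm; origin at the centre of its underside
- oil_bottle: bystander: green glass bottle with yellow cap, diameter 56 mm, height 170 mm; origin at the centre of its underside
There are look-alikes about, which are no part of the job. Of the things that look like the blue_roll, the smaller one is meant. What is shaped like the holder but green is not meant.

How it is judged:
By the outcome, as a careful person would: the job done as asked, in the order asked, and still so for the second after the job is handed in, with the robot touching nothing.
It also fails if it takes over 72 s, if anything falls off the work surface, if the arm or the gripper's body presses on something with over 40 N, if the wrist force passes 120 N, or if a joint passes its speed limit or range.

## Robot

A 6-joint arm with a two-finger parallel gripper is mounted at the origin on the work surface. World frame = base frame: x ahead of the robot, y to its left, z up, the work surface at z = 0. Lengths are in m, angles in rad, forces in N, time in s.
With the tool pointing down it reaches from about 0.35 to 0.775 m from the base axis. Payload 5.5 kg.
Tool frame: the origin (TCP) lies midway between the tips of the shut fingers; the grasp point (between the pads) lies 19 mm behind it; z points along the fingers, y is the line along which they close (so a half turn about z gives the same grasp; the last joint's range is limited). The gripper opens to 85 mm and grips with 20 to 120 N. Pads are 22 mm wide; open, the fingers measure 114 mm over their backs; the gripper's body (76 mm by 85 mm) begins 54 mm behind the grasp point. The pads swing forward as they close: fully open they stand 13 mm farther back than shut.
Start: joints at [1.119, 0.313, 0.046, 1.304, 0, 1.431], TCP at [0.176, 0.547, 0.231] pointing down, gripper open.
Joint ranges: [-2.76, 2.76], [-0.86, 1.69], [-1.03, 1.26], [-2.2, 2.34], [-1.47, 1.5], [-3.14, 3.14]. Speed limits (rad/s): [2.57, 2.57, 3.14, 3.14, 3.14, 3.14].

## Interface

Orientations are given as a unit quaternion [w, x, y, z].
In Python, from workcell import env gives the robot as it stands. The module is installed in compiled form; this text tells all that it offers.
- The arm moves only by the tool carry_out, never from a script. Its argument "series" is a list of rows, each an object with "delta_rot": the turn, a rotation vector about the world's x, y, z normalised to -1 to 1, where 1 is 0.1 rad, a list of three; "travel": the shift along the world's x, y, z normalised to -1 to 1, where 1 is 0.025 m, a list of three; "fingers": the closure, from -1 (fully open) to 1 (shut). In form: [{"delta_rot": [ax, ay, az], "travel": [tx, ty, tz], "fingers": fingers}, ...]. A call has 1 to 5 rows; each row shifts and turns the commanded pose from where the row before left it; what a row does not reach is not made up. A row lasts 1/8 s, in which the tool goes at most 62.5 mm and 10.7 degrees, less where a joint would pass 70% of its speed; a pose out of reach is approached as far as the arm can. A call with a number of a shift or a turn outside -1 to 1 is refused whole. A call with a gripper value outside its range is refused whole. The fingers move at their own pace and stop on an object; "squeeze" is the grip in N (left out, the last holds). Time passes only in rows, so rows that do not move let the fingers close. It gives the time, the measured TCP pose, the force, the opening and the grip force at its end, in the units of the state.
- env.get_state(): the state, without advancing time (a new reading comes with each control period).
- env.read_camera(name): name is "scene" or "side" or "wrist"; returns a dict with "color" (480x640x3 uint8, red, green, blue), "fx", "fy", "cx", "cy" (pixels), "world_from_camera" (4x4, takes a point from camera to world coordinates); the wrist camera has in their place "hand_eye" (4x4, takes a point from camera to tool coordinates, whose origin is the TCP and whose axes are the flange's). Camera axes: x right, y up, looking along -z (the intrinsics and any distortion apply to the point x, -y, -z); pixel columns grow to the right and rows downward; lengths in m; the calibration is good to about 2 mm. A picture is of the moment at which its call begins: read the wrist's pose just before it. There is no depth.
- env.hand_in(): hands the job in; it is judged then, once.
The state is a dict: "clock": time; "joint_pos": joint angles; "qvel": joint speeds; "tau": joint torques, N m; "tcp_pos": TCP position; "orientation": TCP orientation; "wrist_force": force on the tool from outside, world axes, zero at the start; "ft_torque": the same for the moment, N m; "finger_gap": finger opening in m; "grip_force": force on a finger pad.
Only numpy, scipy, OpenCV 4.12 (cv2) and the standard library are available. Lean on these libraries where they do the work, as an engineer would, in place of code of your own. Each camera call takes 0.05 s, during which the arm holds its last target. There are 200 camera calls.

## Working session

There is one attempt and no reset: what is moved stays moved. The work goes in short steps, Python scripts to look and compute and a tool call to move; the robot and the scene stay as the last step left them, time stands still between calls to the robot, and variables do not carry over. Pictures are saved under pics/ and viewed, at most 12 in all, crops included, and the job is handed in when it is done.

Besides the shell and the picture viewer there is one more tool, called after "Request:" as name([rows], argument=value, ...), one row to a line, values as JSON. carry_out: Moves the arm, as the interface text tells. Its arguments: {"type":"object","properties":{"series":{"type":"array","items":{"type":"object","properties":{"delta_rot":{"type":"array","items":{"type":"number"}},"travel":{"type":"array","items":{"type":"number"}},"fingers":{"type":"number"}}}},"squeeze":{"type":"number"}},"required":["series"]}

```bash
mkdir -p pics; cat > h.py <<'E'
import numpy as np, cv2
from workcell import env
def cam(n, save=None):
    s=env.get_state(); c=env.read_camera(n)
    if n=="wrist":
        w,x,y,z=s["orientation"]
        from scipy.spatial.transform import Rotation as R
        T=np.eye(4);T[:3,:3]=R.from_quat([x,y,z,w]).as_matrix();T[:3,3]=s["tcp_pos"]
        c["world_from_camera"]=T@np.array(c["hand_eye"])
    if save: cv2.imwrite("pics/"+save,c["color"][:,:,::-1])
    return c
def ray(c,u,v):
    T=np.array(c["world_from_camera"]); d=np.array([(u-c["cx"])/c["fx"],-(v-c["cy"])/c["fy"],-1.])
    return T[:3,3],T[:3,:3]@d
def onz(c,u,v,z):
    o,d=ray(c,u,v); return o+d*(z-o[2])/d[2]
def proj(c,p):
    T=np.array(c["world_from_camera"]); q=T[:3,:3].T@(np.array(p)-T[:3,3])
    return np.array([c["cx"]+c["fx"]*q[0]/-q[2], c["cy"]-c["fy"]*q[1]/-q[2]])
E
python3 - <<'E'
from h import *
ks=[]
for n in ("scene","side","wrist"):
    c=cam(n,n+"0.png"); print(n,[k for k in c],c["fx"],c["fy"],c["cx"],c["cy"]); print(np.round(c["world_from_camera"],3)); print({k:v for k,v in c.items() if k not in("color","world_from_camera")})
print(env.get_state())
E
```

```text
scene ['color', 'fx', 'fy', 'cx', 'cy', 'world_from_camera'] 502.0182397767247 502.0182397767247 318.76076249133683 231.7555262486985
[[ 0.242 -0.811  0.532  1.13 ]
 [ 0.97   0.195 -0.144 -0.168]
 [ 0.013  0.551  0.834  0.996]
 [ 0.     0.     0.     1.   ]]
{'fx': 502.0182397767247, 'fy': 502.0182397767247, 'cx': 318.76076249133683, 'cy': 231.7555262486985}
side ['color', 'fx', 'fy', 'cx', 'cy', 'world_from_camera'] 515.986786027091 515.986786027091 321.63483670210786 245.2815927320058
[[ 0.958  0.157 -0.24   0.258]
 [-0.287  0.57  -0.77  -0.931]
 [ 0.016  0.806  0.591  0.802]
 [ 0.     0.     0.     1.   ]]
{'fx': 515.986786027091, 'fy': 515.986786027091, 'cx': 321.63483670210786, 'cy': 245.2815927320058}
wrist ['color', 'fx', 'fy', 'cx', 'cy', 'hand_eye', 'world_from_camera'] 356.01870798467286 356.01870798467286 316.12291123598 236.37468293921725
[[ 0.307 -0.916 -0.259  0.111]
 [ 0.952  0.295  0.085  0.568]
 [-0.001 -0.272  0.962  0.374]
 [ 0.     0.     0.     1.   ]]
{'fx': 356.01870798467286, 'fy': 356.01870798467286, 'cx': 316.12291123598, 'cy': 236.37468293921725, 'hand_eye'
[... 334 characters left out ...]
0e+00]])}
{'clock': 0.15, 'joint_pos': array([1.11939990e+00, 3.13815583e-01, 4.52542309e-02, 1.30360303e+00,
       2.16669754e-05, 1.43118808e+00]), 'qvel': array([-0.0007453 , -0.00159354,  0.00286374,  0.00045497,  0.00149667,
        0.00077233]), 'tau': array([ 2.01474038e-03, -4.81063664e+01,  2.98816699e+01,  1.38987557e-02,
       -1.08375798e-04, -8.89534313e-08]), 'tcp_pos': array([0.17622949, 0.54693335, 0.23062657]), 'orientation': array([-2.09567206e-04,  1.55263377e-01,  9.87872874e-01, -6.51225671e-04]), 'wrist_force': array([0.42942696, 0.42460156, 0.18865812]), 'ft_torque': array([-0.05244595, -0.04125812, -0.0065555 ]), 'grip_force': 0.0, 'finger_gap': 0.08519470944917379}
```

View pics/scene0.png

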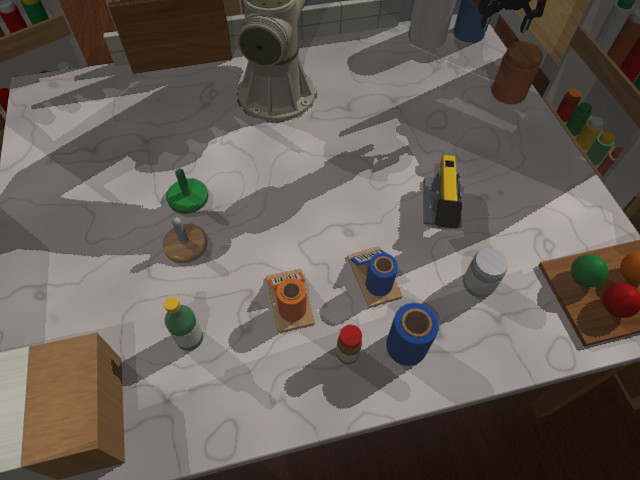

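View pics/side0.png

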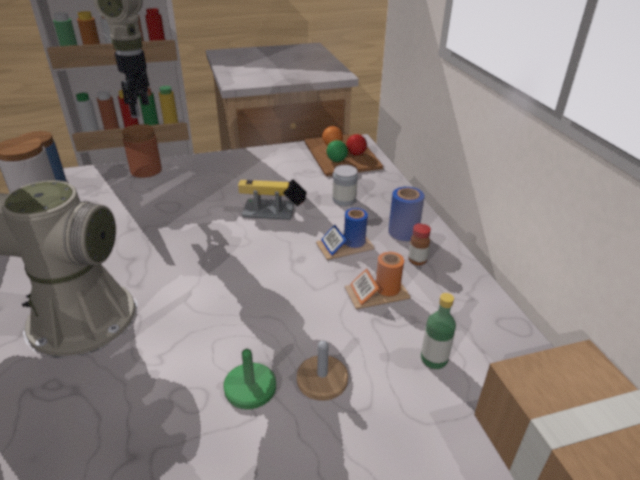

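The candidates, in scene-image pixels:
- Blue roll: small one at (381,273), large one at (412,333). I choose the small one.
- Holder: wooden at (185,243), green at (187,194). I choose the wooden one.
- Stand: blue at (372,275), orange at (289,300). I choose the blue one.
- Scanner: only one, at (448,187).

Next, a close crop to check these choices, plus coarse measurements.

```bash
python3 - <<'E'
from h import *
c=cam("scene","s1.png"); s=cam("side","d1.png")
a=cv2.resize(c["color"][145:310,340:500],None,fx=3.6,fy=3.6,interpolation=cv2.INTER_CUBIC)
b=cv2.resize(c["color"][200:270,155:215],None,fx=3.6,fy=3.6,interpolation=cv2.INTER_CUBIC)
o=np.zeros((594,576+216,3),np.uint8);o[:,:576]=a[:594,:576];o[:252,576:792]=b
cv2.imwrite("pics/crop1.png",o[:,:,::-1])
def comps(c,lo,hi,name):
    m=cv2.inRange(cv2.cvtColor(c["color"],cv2.COLOR_RGB2HSV),lo,hi)
    n,l,st,ce=cv2.connectedComponentsWithStats(m)
    for i in range(1,n):
        if st[i,4]>60: print(name,st[i],np.round(ce[i],1))
for k,x in(("scene",c),("side",s)):
    comps(x,(22,150,100),(34,255,255),k+" yel"); comps(x,(105,130,40),(125,255,255),k+" blue"); comps(x,(8,60,60),(20,200,220),k+" wood")
E
```

```text
scene yel [442 155  16  46 558] [449.3 179.3]
scene yel [164 297  16  14 155] [171.5 303.6]
scene blue [352 250  46  46 390] [381.  269.2]
scene blue [387 303  52  60 945] [412.2 329.1]
scene wood [  58    0  102   67 2392] [92.  25.4]
scene wood [223   0  17  16 230] [231.2   6.9]
scene wood [529   0   9  10  65] [532.9   3.9]
scene wood [ 529    0  111   97 2500] [564.3  29.5]
scene wood [515   8  11  13  72] [520.6  13. ]
scene wood [  0  15  70  37 783] [34.8 32.9]
scene wood [508  41  35  23 534] [526.   52.4]
scene wood [10 43 37 16 93] [27.5 49.8]
scene wood [494  62  47  42 837] [514.2  84.4]
scene wood [542  97  61  84 317] [573.  138.5]
scene wood [608 147  16  14  82] [614.3 152.4]
scene wood [ 162  224   45   39 1200] [184.8 244.4]
scene wood [ 539  240  101  104 4032] [592.3 292.6]
scene wood [348 246  55  61 798] [372.  282.2]
scene wood [374 257  19  17 236] [383.1 264.5]
scene wood [ 266  269   49   63 1456] [289.8 305.4]
scene wood [280 281  22  20 324] [290.8 290.1]
scene wood [401 309  31  28 359] [416.1 321.9]
scene wood [   21   332   104   136 11224] [ 72.3 400.
[... 217 characters left out ...]
 8282] [27.5 89.8]
side wood [  172     0   216   176 23445] [283.6  73.5]
side wood [  47   11   70   58 1864] [83.5 49.1]
side wood [142  39  35  24 673] [159.   50.3]
side wood [  72   99  117   78 3030] [131.6 139. ]
side wood [  0 170   9  24 121] [  2.8 184.9]
side wood [238 179  33  15  76] [247.6 185.5]
side wood [398 189  20  10 145] [407.8 193.6]
side wood [349 211  14   7  70] [355.9 213.5]
side wood [411 236  19  13 174] [420.  242.5]
side wood [317 239  56  20 320] [343.  249.9]
side wood [ 347  252   63   57 1798] [382.7 282.3]
side wood [ 475  340  162  129 9580] [543.  389.8]
side wood [ 297  356   51   44 1585] [321.9 379.1]
side wood [ 538  424  102   56 3973] [597.2 458.1]
```

View pics/crop1.png

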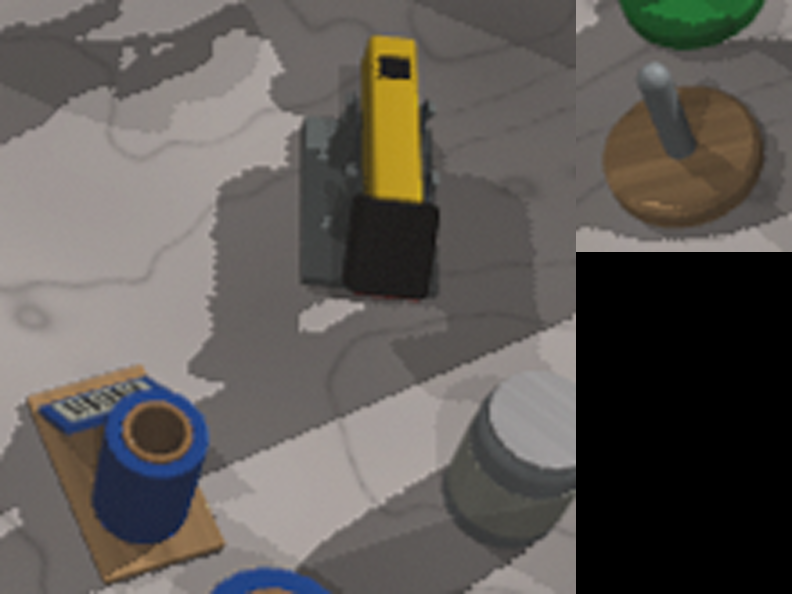

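The crop confirms the choices. It shows the yellow handle with its black head toward the viewer at crop (395,120)–(392,250), the small blue roll ring at (158,432), the barcode at (105,400) and the wooden holder disc at (685,155).

```bash
python3 - <<'E'
from h import *
c=cam("scene"); s=cam("side")
f=lambda x,y:(x/3.6+340,y/3.6+145)
r=lambda n,v:print(n,np.round(v,4))
r("back",onz(c,*f(393,38),.09)); r("front",onz(c,*f(395,199),.09))
r("bl",onz(c,*f(368,160),.09)); r("br",onz(c,*f(419,160),.09))
r("roll scene",onz(c,*f(157,431),.098)); r("roll side",onz(s,355.9,213.5,.098))
L=[(28,392),(140,367),(222,547),(107,580)]
P=[onz(c,*f(*p),.008) for p in L]
r("base",P); r("basec",np.mean(P,0)); r("angles",np.degrees([np.arctan2(*(P[3]-P[0])[1::-1]),np.arctan2(*(P[2]-P[1])[1::-1])]))
g=lambda x,y:((x-576)/3.6+155,y/3.6+200)
r("holder disc",onz(c,*g(682,152),.018)); r("tip",onz(c,*g(655,72),.1))
r("holder side",onz(s,322,378,.015))
r("tip side", onz(s,323,346,.1))
E
```

```text
back [0.4114 0.3477 0.09  ]
front [0.5382 0.2975 0.09  ]
bl [0.505  0.2925 0.09  ]
br [0.5126 0.3243 0.09  ]
roll scene [0.667 0.097 0.098]
roll side [0.6657 0.0918 0.098 ]
base [[0.5741 0.0523 0.008 ]
 [0.573  0.1276 0.008 ]
 [0.7068 0.1367 0.008 ]
 [0.7112 0.0626 0.008 ]]
basec [0.6413 0.0948 0.008 ]
angles [4.2798 3.9186]
holder disc [ 0.4619 -0.306   0.018 ]
tip [ 0.457  -0.3046  0.1   ]
holder side [ 0.455  -0.3177  0.015 ]
tip side [ 0.4563 -0.3148  0.1   ]
```

Request:
carry_out([
  {"travel": [0.95, -0.7, 0], "delta_rot": [0, 0, -0.05], "fingers": -1},
  {"travel": [0.95, -0.7, 0], "delta_rot": [0, 0, -0.05], "fingers": -1},
  {"travel": [0.95, -0.7, 0], "delta_rot": [0, 0, -0.05], "fingers": -1},
  {"travel": [0.95, -0.7, 0], "delta_rot": [0, 0, -0.05], "fingers": -1},
  {"travel": [0.95, -0.7, 0], "delta_rot": [0, 0, -0.05], "fingers": -1},
], squeeze=40)

```text
clock: 0.98
tcp_pos: [0.2959, 0.4592, 0.2314]
orientation: [0.0, 0.168, 0.986, 0.0]
wrist_force: [0.7, -0.0, -0.7]
finger_gap: 0.0851
grip_force: 0.0
```

Request:
carry_out([
  {"travel": [0.95, -0.7, 0], "delta_rot": [0, 0, -0.05], "fingers": -1},
  {"travel": [0.95, -0.7, 0], "delta_rot": [0, 0, -0.05], "fingers": -1},
  {"travel": [0.95, -0.7, 0], "delta_rot": [0, 0, -0.05], "fingers": -1},
  {"travel": [0.95, -0.7, 0], "delta_rot": [0, 0, -0.05], "fingers": -1},
  {"travel": [0.95, -0.7, 0], "delta_rot": [0, 0, -0.05], "fingers": -1},
])

```text
clock: 1.6
tcp_pos: [0.4147, 0.3717, 0.2314]
orientation: [0.0, 0.18, 0.984, 0.0]
wrist_force: [-0.4, 1.0, -0.5]
finger_gap: 0.0856
grip_force: 0.0
```

Request:
carry_out([
  {"travel": [0.95, -0.7, 0], "delta_rot": [0, 0, -0.05], "fingers": -1},
  {"travel": [0.95, -0.7, 0], "delta_rot": [0, 0, -0.05], "fingers": -1},
  {"travel": [0.95, -0.7, 0], "delta_rot": [0, 0, -0.05], "fingers": -1},
  {"travel": [0, 0, 0], "delta_rot": [0, 0, 0], "fingers": -1},
  {"travel": [0, 0, 0], "delta_rot": [0, 0, 0], "fingers": -1},
])

```text
clock: 2.22
tcp_pos: [0.4847, 0.3199, 0.2312]
orientation: [-0.0, 0.187, 0.982, 0.0]
wrist_force: [-0.4, 0.3, -0.6]
finger_gap: 0.0857
grip_force: 0.0
```

```bash
python3 - <<'E'
from h import *
c=cam("wrist","w1.png"); print(env.get_state())
m=cv2.inRange(cv2.cvtColor(c["color"],cv2.COLOR_RGB2HSV),(22,150,60),(34,255,255))
k=max(cv2.findContours(m,0,1)[0],key=cv2.contourArea); q=cv2.minAreaRect(k);print(q,cv2.boxPoints(q).round())
for p in cv2.boxPoints(q): print(np.round(onz(c,*p,.09),4))
E
```

```text
{'clock': 2.275, 'joint_pos': array([4.45556476e-01, 3.24804290e-01, 6.21523391e-02, 1.30858718e+00,
       3.57184854e-04, 8.21762994e-01]), 'qvel': array([ 0.00936581, -0.00342145, -0.00379616,  0.000435  , -0.00190005,
       -0.00167843]), 'tau': array([-5.30823190e-01, -4.84511483e+01,  2.99633288e+01, -3.28441628e-02,
       -1.94803305e-02,  1.95381312e-03]), 'tcp_pos': array([0.48448701, 0.32015856, 0.23125896]), 'orientation': array([-2.84166509e-04,  1.86995980e-01,  9.82360638e-01,  1.28284455e-05]), 'wrist_force': array([-0.26576921, -0.08649012, -1.33839611]), 'ft_torque': array([-0.04414851, -0.01626531,  0.0160789 ]), 'grip_force': 0.0, 'finger_gap': 0.08529057679564715}
((314.5, 202.5), (169.0, 41.0), 90.0) [[294. 118.]
 [335. 118.]
 [335. 287.]
 [294. 287.]]
[0.4032 0.3345 0.09  ]
[0.4146 0.3634 0.09  ]
[0.5446 0.3142 0.09  ]
[0.5315 0.2812 0.09  ]
```

View pics/w1.png

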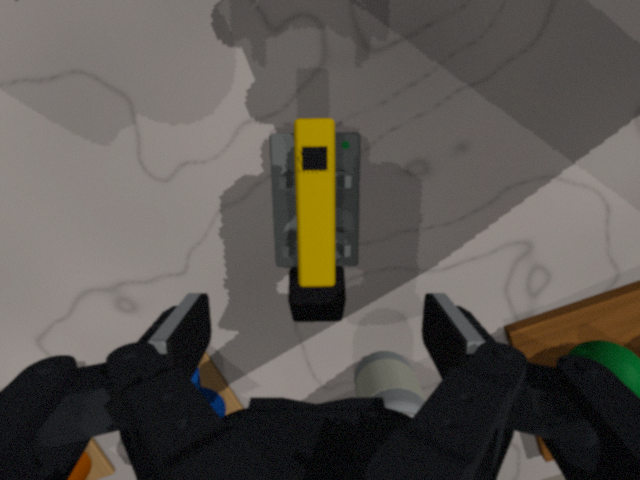

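The wrist view shows the yellow handle from (315,118) to (317,287), nearly aligned with the tool. The head is at (317,295), with the dock forks on both sides.

```bash
python3 - <<'E'
from h import *
from scipy.spatial.transform import Rotation as R
c=cam("wrist"); st=env.get_state()
m=cv2.inRange(cv2.cvtColor(c["color"],cv2.COLOR_RGB2HSV),(20,100,60),(36,255,255))
P=[]
for r in list(range(122,145,2))+list(range(172,284,2)):
    x=np.flatnonzero(m[r]); x=x[(x>280)&(x<350)]; P.append(onz(c,(x[0]+x[-1])/2,r,.09))
P=np.array(P); vx,vy,x0,y0=cv2.fitLine(P[:,:2].astype(np.float32),2,0,.01,.01).ravel()
d=np.array([vx,vy]); d*=np.sign(vx); back=onz(c,314.8,118,.09)[:2]; front=onz(c,317,287,.09)[:2]
p0=np.array([x0,y0]); b=p0+d*((back-p0)@d); f=p0+d*((front-p0)@d)
print("yaw",np.degrees(np.arctan2(d[1],d[0])),"back",b,"front",f,np.linalg.norm(f-b),"origin",(b+80*d/1000+f-60*d/1000)/2)
w,x,y,z=st["orientation"]; M=R.from_quat([x,y,z,w]).as_matrix(); print("tool x",M[:,0],"y ang",np.degrees(np.arctan2(M[1,1],M[0,1])),st["tcp_pos"])
E
```

```text
yaw -20.676092 back [0.40847375 0.34862901] front [0.53848735 0.29956295] 0.1389640733744446 origin [0.48283646 0.32056513]
tool x [-9.30214233e-01  3.67016854e-01  3.30100915e-04] y ang 68.46824256875959 [0.48437495 0.32030315 0.23136929]
```

Request:
carry_out([
  {"travel": [-0.03, 0, -1], "delta_rot": [0, 0, 0.14], "fingers": -1},
  {"travel": [0, 0, -1], "delta_rot": [0, 0, 0], "fingers": -1},
  {"travel": [0, 0, -1], "delta_rot": [0, 0, 0], "fingers": -1},
  {"travel": [0, 0, -1], "delta_rot": [0, 0, 0], "fingers": -1},
  {"travel": [0, 0, -1], "delta_rot": [0, 0, 0], "fingers": -1},
])

```text
clock: 2.95
tcp_pos: [0.4836, 0.3206, 0.1058]
orientation: [0.0, 0.18, 0.984, 0.0]
wrist_force: [-0.2, 0.2, 0.0]
finger_gap: 0.0852
grip_force: 0.0
```

Request:
carry_out([
  {"travel": [0, 0, -1], "delta_rot": [0, 0, 0], "fingers": -1},
  {"travel": [0, 0, -0.6], "delta_rot": [0, 0, 0], "fingers": -1},
  {"travel": [0, 0, -0.48], "delta_rot": [0, 0, 0], "fingers": -1},
  {"travel": [0, 0, 0], "delta_rot": [0, 0, 0], "fingers": -0.5},
  {"travel": [0, 0, 0], "delta_rot": [0, 0, 0], "fingers": 0},
])

```text
clock: 3.58
tcp_pos: [0.4849, 0.3201, 0.0551]
orientation: [0.001, 0.18, 0.984, 0.0]
wrist_force: [1.0, 0.6, 0.6]
finger_gap: 0.0517
grip_force: 0.0
```

Request:
carry_out([
  {"travel": [0, 0, 0], "delta_rot": [0, 0, 0], "fingers": 1},
  {"travel": [0, 0, 0], "delta_rot": [0, 0, 0], "fingers": 1},
  {"travel": [0, 0, 0], "delta_rot": [0, 0, 0], "fingers": 1},
  {"travel": [0, 0, 0], "delta_rot": [0, 0, 0], "fingers": 1},
  {"travel": [0, 0, 0], "delta_rot": [0, 0, 0], "fingers": 1},
], squeeze=40)

```text
clock: 4.2
tcp_pos: [0.4851, 0.32, 0.0553]
orientation: [0.001, 0.18, 0.984, 0.001]
wrist_force: [0.4, -0.7, 6.1]
finger_gap: 0.0316
grip_force: 40.7
```

Request:
carry_out([
  {"travel": [0, 0, 0.3], "delta_rot": [0, 0, 0], "fingers": 1},
  {"travel": [0, 0, 0.7], "delta_rot": [0, 0, 0], "fingers": 1},
  {"travel": [0, 0, 1], "delta_rot": [0, 0, 0], "fingers": 1},
  {"travel": [0, 0, 1], "delta_rot": [0, 0, 0], "fingers": 1},
  {"travel": [0, 0, 1], "delta_rot": [0, 0, 0], "fingers": 1},
])

```text
clock: 4.82
tcp_pos: [0.4838, 0.3196, 0.1547]
orientation: [-0.001, 0.18, 0.984, -0.0]
wrist_force: [0.3, 0.0, -2.6]
finger_gap: 0.0315
grip_force: 39.9
```

Request:
carry_out([
  {"travel": [0, 0, 0.8], "delta_rot": [0, 0, 0], "fingers": 1},
  {"travel": [0, 0, 0], "delta_rot": [0, 0, 0], "fingers": 1},
])

```text
clock: 5.08
tcp_pos: [0.4852, 0.3202, 0.1757]
orientation: [0.001, 0.18, 0.984, 0.001]
wrist_force: [-0.2, -0.4, -2.3]
finger_gap: 0.0316
grip_force: 40.0
```

```bash
python3 - <<'E'
from h import *
c=cam("scene","s2.png"); s=cam("side","d2.png"); w=cam("wrist","w2.png")
z=lambda im,y,x,h,ww,k:cv2.resize(im[y:y+h,x:x+ww],None,fx=k,fy=k,interpolation=cv2.INTER_CUBIC)
a=z(c["color"],240,340,70,66,6); b=z(s["color"],205,310,50,66,6)
o=np.zeros((600,796,3),np.uint8); o[:420,:396]=a; o[:300,400:796]=b
o[300:600,400:796]=cv2.resize(w["color"],(396,300))
cv2.imwrite("pics/crop2.png",o[:,:,::-1]); print(env.get_state()["wrist_force"],env.get_state()["tcp_pos"],env.get_state()["ft_torque"])
E
```

```text
[ 0.06760936 -0.07812372 -2.76932182] [0.48369066 0.31947997 0.17304591] [ 0.00614955  0.01602604 -0.01279951]
```

View pics/crop2.png

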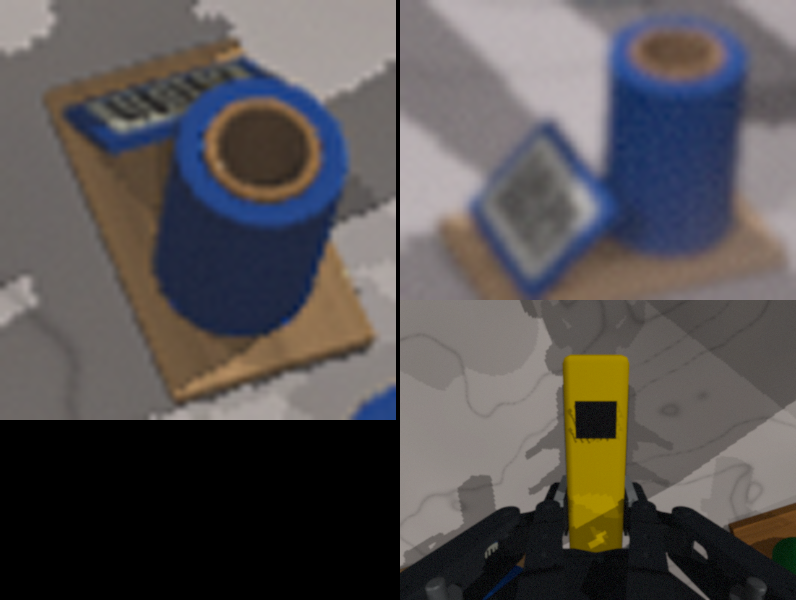

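The crop shows the label plate corners in the side view at (470,207), (547,120), (622,205) and (535,295), so its centre is at about (543,206). In the scene view the roll ring is at (262,148). The scanner hangs straight in the grip.

```bash
python3 - <<'E'
from h import *
c=cam("scene"); s=cam("side")
S=lambda x,y:((x-400+.5)/6-.5+310,(y+.5)/6-.5+205)
C=lambda x,y:((x+.5)/6-.5+340,(y+.5)/6-.5+240)
r=lambda n,v:print(n,np.round(v,4))
r("label c side",onz(s,*S(543.5,206.5),.033))
a=onz(s,*S(547,120),.05);b=onz(s,*S(622,205),.05); r("top edge",[a,b,(a+b)/2]); r("len,yaw",[np.linalg.norm(a-b),np.degrees(np.arctan2(*(a-b)[1::-1]))-90])
def ell(img,lo,hi,box):
    m=np.zeros(img.shape[:2],np.uint8);x,y,w,h=box
    m[y:y+h,x:x+w]=cv2.inRange(cv2.cvtColor(img,cv2.COLOR_RGB2HSV),lo,hi)[y:y+h,x:x+w]
    k=max(cv2.findContours(m,0,1)[0],key=cv2.contourArea); return cv2.fitEllipse(k)
e=ell(c["color"],(5,50,20),(22,255,255),(371,254,26,24)); print(e); r("roll scene",onz(c,*e[0],.098))
r("roll scene2",onz(c,*C(262,148),.098)); r("roll side",onz(s,*S(678,55),.098))
for p in [(45,97),(238,43),(372,335),(178,388)]: r("base",onz(c,*C(*p),.008))
e=ell(c["color"],(8,60,60),(22,255,255),(160,220,50,50)); print(e); r("holder",onz(c,*e[0],.016))
e=ell(s["color"],(8,60,60),(22,255,255),(290,345,65,60)); print(e); r("holder s",onz(s,*e[0],.016))
# calibrate with dock: scanner origin known by wrist; camera offsets
for n,x,lo in(("scene",c,0),("side",s,0)): r(n+" proj",proj(x,[.484,.3198,.19]))
E
```

```text
label c side [0.607  0.0875 0.033 ]
top edge [[0.6204 0.1262 0.05  ]
 [0.6313 0.0573 0.05  ]
 [0.6258 0.0917 0.05  ]]
len,yaw [0.0698 8.9672]
((383.1737060546875, 264.6947937011719), (15.764166831970215, 18.503042221069336), 106.10320281982422)
roll scene [0.6668 0.0961 0.098 ]
roll scene2 [0.6658 0.0966 0.098 ]
roll side [0.6653 0.0907 0.098 ]
base [0.5785 0.0494 0.008 ]
base [0.5727 0.1285 0.008 ]
base [0.7033 0.1378 0.008 ]
base [0.7068 0.0629 0.008 ]
((184.85769653320312, 244.0015869140625), (36.08179473876953, 44.71324920654297), 71.68017578125)
holder [ 0.4656 -0.3059  0.016 ]
((322.0534973144531, 378.6894226074219), (41.380645751953125, 50.69625473022461), 90.93448638916016)
holder s [ 0.4544 -0.3201  0.016 ]
scene proj [460.4781 150.9884]
side proj [264.9813 149.5697]
```

Request:
carry_out([
  {"travel": [0.83, -0.97, 0.57], "delta_rot": [0, 0, 0.72], "fingers": 1},
  {"travel": [0.83, -0.97, 0.57], "delta_rot": [0, 0, 0.72], "fingers": 1},
  {"travel": [0.83, -0.97, 0.57], "delta_rot": [0, 0, 0.72], "fingers": 1},
  {"travel": [0.83, -0.97, 0.57], "delta_rot": [0, 0, 0.72], "fingers": 1},
  {"travel": [0.83, -0.97, 0.57], "delta_rot": [0, 0, 0.72], "fingers": 1},
])

```text
clock: 5.95
tcp_pos: [0.5883, 0.1977, 0.2449]
orientation: [-0.001, 0.0, 1.0, -0.0]
wrist_force: [0.7, -0.1, -1.7]
finger_gap: 0.0315
grip_force: 40.0
```

Request:
carry_out([
  {"travel": [0.83, -0.97, 0.57], "delta_rot": [0, 0, 0.72], "fingers": 1},
  {"travel": [0, 0, 0], "delta_rot": [0, 0, 0], "fingers": 1},
  {"travel": [0, 0, 0], "delta_rot": [0, 0, 0], "fingers": 1},
])

```text
clock: 6.32
tcp_pos: [0.6083, 0.1743, 0.2586]
orientation: [-0.001, -0.034, 0.999, 0.0]
wrist_force: [0.2, -0.1, -3.7]
finger_gap: 0.0316
grip_force: 40.2
```

```bash
python3 - <<'E'
from h import *
w=cam("wrist","w3.png"); s=env.get_state(); print(s["tcp_pos"],s["orientation"],s["joint_pos"],s["finger_gap"])
np.savez("w3.npz",T=w["world_from_camera"])
E
```

```text
[0.60801678 0.17469836 0.25865186] [-1.15291482e-03 -3.46177275e-02  9.99399961e-01  3.16727930e-05] [1.52829528e-01 4.28224604e-01 2.79890056e-01 1.42474405e+00
 3.34829331e-04 8.35798085e-02] 0.031548326854189804
```

View pics/w3.png

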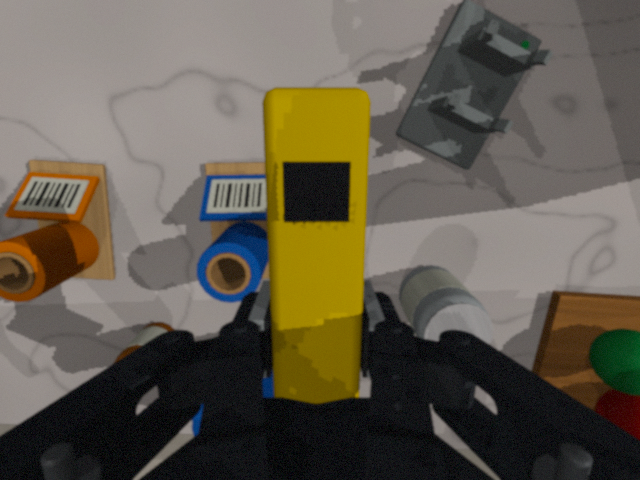

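The stand's left half shows at (235,200), with the rest hidden behind the handle. I'll shift 45 mm left.

Request:
carry_out([
  {"travel": [0, 0.9, 0], "delta_rot": [0, 0, 0], "fingers": 1},
  {"travel": [0, 0.9, 0], "delta_rot": [0, 0, 0], "fingers": 1},
  {"travel": [0, 0, 0], "delta_rot": [0, 0, 0], "fingers": 1},
  {"travel": [0, 0, 0], "delta_rot": [0, 0, 0], "fingers": 1},
])

```text
clock: 6.88
tcp_pos: [0.6086, 0.2203, 0.2597]
orientation: [-0.0, -0.035, 0.999, -0.0]
wrist_force: [-0.7, 0.2, -2.7]
finger_gap: 0.0317
grip_force: 40.2
```

```bash
python3 - <<'E'
from h import *
w=cam("wrist","w4.png"); im=w["color"]; np.savez("w4.npz",T=w["world_from_camera"])
cv2.imwrite("pics/crop3.png",cv2.resize(im[145:310,120:280],None,fx=3.6,fy=3.6,interpolation=cv2.INTER_CUBIC)[:,:,::-1])
hsv=cv2.cvtColor(im,cv2.COLOR_RGB2HSV)
m=cv2.inRange(hsv,(100,110,40),(128,255,255)); m[:,280:]=0;m[330:]=0
n,l,st,ce=cv2.connectedComponentsWithStats(m)
for i in range(1,n):
    if st[i,4]>100: print(st[i],ce[i])
E
```

```text
[ 154  171   79   46 1125] [195.104      197.51377778]
[ 147  218   84   80 3043] [193.98192573 252.08281301]
[197 323  28   7 130] [212.08461538 326.56153846]
```

View pics/crop3.png

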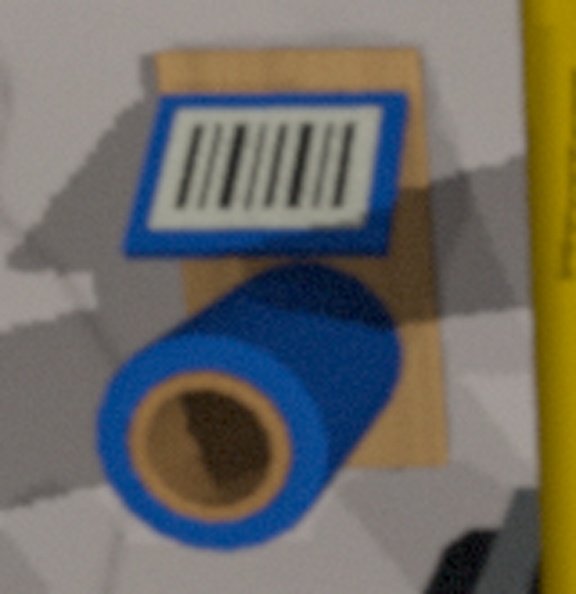

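The crop shows the label corners at (178,106), (384,108), (362,229) and (150,229), the plate corners around them, and the roll ring at (212,445).

```bash
python3 - <<'E'
from h import *
w=cam("wrist"); 
C=lambda x,y:((x+.5)/3.6-.5+120,(y+.5)/3.6-.5+145)
r=lambda n,v:print(n,np.round(v,4))
yaw=lambda a,b:np.degrees(np.arctan2(-(b-a)[0],(b-a)[1]))
P=lambda x,y,z:onz(w,*C(x,y),z)
r("label c",P(267.5,166.5,.033))
a,b=P(124,254,.05),P(388,254,.05); r("top",[a,b,(a+b)/2]);r("yaw",[yaw(a,b),np.linalg.norm(a-b)])
a,b=P(162,94,.016),P(409,95,.016); r("bot",[a,b,(a+b)/2]);r("yaw",[yaw(a,b),np.linalg.norm(a-b)])
zs=.033+.0148,.033-.0148
a,b=P(178,106,zs[1]),P(384,108,zs[1]); r("lab bot",[a,b,(a+b)/2]);r("yaw",[yaw(a,b),np.linalg.norm(a-b)])
a,b=P(150,229,zs[0]),P(362,229,zs[0]); r("lab top",[a,b,(a+b)/2]);r("yaw",[yaw(a,b),np.linalg.norm(a-b)])
a,b,d=P(156,50,.008),P(421,48,.008),P(446,465,.008); r("base",[a,b,d]); r("yaw",[yaw(a,b),yaw(b,d)+90,np.linalg.norm(a-b),np.linalg.norm(b-d)])
r("base c",(a+d)/2); r("roll",P(212,446,.098))
s=env.get_state();print(s["tcp_pos"],s["orientation"])
E
```

```text
label c [0.605  0.0918 0.033 ]
top [[0.6297 0.0566 0.05  ]
 [0.6245 0.1307 0.05  ]
 [0.6271 0.0937 0.05  ]]
yaw [4.037  0.0744]
bot [[0.5884 0.0552 0.016 ]
 [0.5835 0.1287 0.016 ]
 [0.586  0.092  0.016 ]]
yaw [3.8061 0.0737]
lab bot [[0.5914 0.0607 0.0182]
 [0.5876 0.1218 0.0182]
 [0.5895 0.0913 0.0182]]
yaw [3.484  0.0612]
lab top [[0.6225 0.0633 0.0478]
 [0.6183 0.1229 0.0478]
 [0.6204 0.0931 0.0478]]
yaw [4.0367 0.0598]
base [[0.5763 0.0507 0.008 ]
 [0.5701 0.1305 0.008 ]
 [0.7045 0.14   0.008 ]]
yaw [4.4577 4.0568 0.08   0.1347]
base c [0.6404 0.0954 0.008 ]
roll [0.6662 0.0977 0.098 ]
[0.60878398 0.21943078 0.25980594] [-4.71950920e-05 -3.47147419e-02  9.99397258e-01 -6.89569915e-05]
```

Request:
carry_out([
  {"travel": [-0.98, -0.79, 0], "delta_rot": [0, 0, 0], "fingers": 1},
  {"travel": [-0.98, -0.79, 0], "delta_rot": [0, 0, 0], "fingers": 1},
  {"travel": [-0.98, -0.79, 0], "delta_rot": [0, 0, 0], "fingers": 1},
  {"travel": [-0.98, -0.79, -0.5], "delta_rot": [0, 0, 0], "fingers": 1},
  {"travel": [-0.98, -0.79, -0.5], "delta_rot": [0, 0, 0], "fingers": 1},
])

```text
clock: 7.6
tcp_pos: [0.4857, 0.1195, 0.2349]
orientation: [0.001, -0.034, 0.999, -0.0]
wrist_force: [0.5, -0.1, -3.4]
finger_gap: 0.0318
grip_force: 40.3
```

Request:
carry_out([
  {"travel": [-0.98, -0.79, -0.7], "delta_rot": [0, 0, 0], "fingers": 1},
  {"travel": [-0.98, -0.79, -0.7], "delta_rot": [0, 0, 0], "fingers": 1},
  {"travel": [0, 0, -0.8], "delta_rot": [0, 0, 0], "fingers": 1},
  {"travel": [0, 0, 0], "delta_rot": [0, 0, 0], "fingers": 1},
  {"travel": [0, 0, 0], "delta_rot": [0, 0, 0], "fingers": 1},
])

```text
clock: 8.22
tcp_pos: [0.4381, 0.0809, 0.1807]
orientation: [0.001, -0.034, 0.999, 0.0]
wrist_force: [0.6, -0.0, -2.5]
finger_gap: 0.0315
grip_force: 40.3
```

```bash
python3 - <<'E'
from h import *
from scipy.spatial.transform import Rotation as R
w=cam("wrist","w5.png"); s=env.get_state(); t=s["tcp_pos"]; print(t,s["orientation"])
m=cv2.inRange(cv2.cvtColor(w["color"],cv2.COLOR_RGB2HSV),(20,100,50),(36,255,255)); m[:,:200]=0;m[:,430:]=0
rows=np.flatnonzero((m>0).sum(1)>60); r0=rows[0]; print("row",r0)
x,y,z=s["orientation"][1:]; M=R.from_quat([x,y,z,s["orientation"][0]]).as_matrix()
for r in (r0,r0+40,r0+80,r0+160,r0+200):
    xs=np.flatnonzero(m[r]); L,Rr=onz(w,xs[0],r,t[2]+.0347),onz(w,xs[-1],r,t[2]+.0347)
    print(r,xs[0],xs[-1],"mid tool frame",np.round(M.T@((L+Rr)/2-t),4),"width",np.linalg.norm(L-Rr).round(4))
E
```

```text
[0.43836162 0.08104269 0.18082746] [ 8.69740292e-04 -3.45655346e-02  9.99402055e-01  7.41891925e-06]
row 88
88 274 359 mid tool frame [ 0.0814  0.     -0.0348] width 0.0241
128 264 369 mid tool frame [ 0.0706  0.     -0.0348] width 0.0306
168 266 367 mid tool frame [ 0.0591  0.     -0.0348] width 0.0303
248 269 364 mid tool frame [ 0.0339  0.     -0.0348] width 0.0304
288 269 364 mid tool frame [ 0.02    0.     -0.0347] width 0.0314
```

Request:
carry_out([
  {"travel": [-0.06, 0, -0.9], "delta_rot": [0, 0, 0], "fingers": 1},
  {"travel": [0, 0, -0.9], "delta_rot": [0, 0, 0], "fingers": 1},
  {"travel": [0, 0, -0.5], "delta_rot": [0, 0, 0], "fingers": 1},
  {"travel": [0, 0, -0.3], "delta_rot": [0, 0, 0], "fingers": 1},
  {"travel": [0, 0, 0], "delta_rot": [0, 0, 0], "fingers": 1},
])

```text
clock: 8.9
tcp_pos: [0.436, 0.0811, 0.1148]
orientation: [-0.0, -0.035, 0.999, 0.0]
wrist_force: [1.5, 0.2, -1.3]
finger_gap: 0.0318
grip_force: 40.4
```

```bash
python3 - <<'E'
from h import *
s=cam("side","d3.png"); c=cam("scene","s3.png"); st=env.get_state(); print(st["tcp_pos"],st["orientation"],st["joint_pos"])
t=st["tcp_pos"]; d=np.array([np.cos(.07),np.sin(.07),0]); o=t-.0018*d+[0,0,.0197]; win=o+.1*d-[0,0,.032]
l=np.array([.605,.0925,.033]); n=np.array([-.7054,-.0493,.7071]); v=win-l
print("dist",v@n,"lateral",v-n*(v@n), "win px",proj(s,win),proj(c,win),"label px",proj(s,l))
a=cv2.resize(s["color"][140:270,220:380],None,fx=4,fy=4,interpolation=cv2.INTER_CUBIC); cv2.imwrite("pics/crop4.png",a[:,:,::-1])
E
```

```text
[0.43647532 0.08109395 0.11543031] [ 5.02952510e-04 -3.46138833e-02  9.99400633e-01  3.56338394e-05] [ 2.43451966e-03  1.34812709e-01 -4.80223861e-01  9.54756666e-01
  1.03601509e-04 -6.68070351e-02]
dist 0.09958952096959413 lateral [-0.00031472  0.0003721  -0.00028944] win px [306.09095707 220.17067698] [361.16137248 213.11326682] label px [332.1713348  238.02221824]
```

View pics/crop4.png

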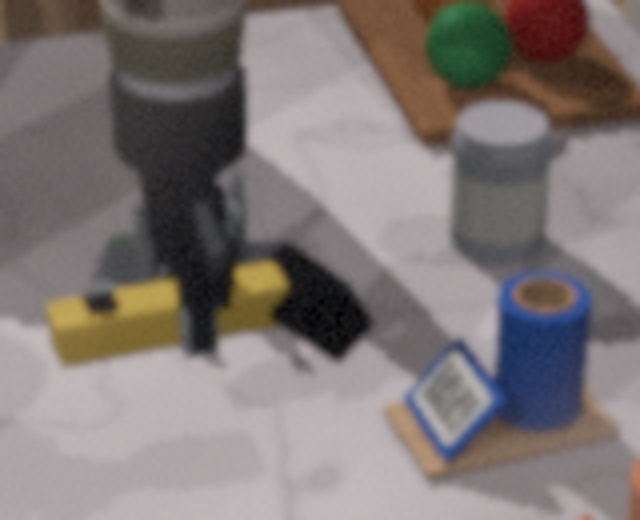

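The side view shows the head facing the label at crop (345,340) → (453,400), level. The computed distance is 99.6 mm, with under 1 mm lateral error. Now I'll hold still for about 2 s, then go back over the dock.

Request:
carry_out([
  {"travel": [0, 0, 0], "delta_rot": [0, 0, 0], "fingers": 1},
  {"travel": [0, 0, 0], "delta_rot": [0, 0, 0], "fingers": 1},
  {"travel": [0, 0, 0], "delta_rot": [0, 0, 0], "fingers": 1},
  {"travel": [0, 0, 0], "delta_rot": [0, 0, 0], "fingers": 1},
  {"travel": [0, 0, 0], "delta_rot": [0, 0, 0], "fingers": 1},
])

```text
clock: 9.62
tcp_pos: [0.4359, 0.0811, 0.1148]
orientation: [-0.0, -0.035, 0.999, 0.0]
wrist_force: [0.1, -0.4, -3.2]
finger_gap: 0.0313
grip_force: 40.4
```

Request:
carry_out([
  {"travel": [0, 0, 0], "delta_rot": [0, 0, 0], "fingers": 1},
  {"travel": [0, 0, 0], "delta_rot": [0, 0, 0], "fingers": 1},
  {"travel": [0, 0, 0], "delta_rot": [0, 0, 0], "fingers": 1},
  {"travel": [0, 0, 0], "delta_rot": [0, 0, 0], "fingers": 1},
  {"travel": [0, 0, 0], "delta_rot": [0, 0, 0], "fingers": 1},
])

```text
clock: 10.25
tcp_pos: [0.4359, 0.081, 0.1148]
orientation: [0.0, -0.035, 0.999, 0.0]
wrist_force: [0.6, -0.3, -2.8]
finger_gap: 0.0314
grip_force: 40.4
```

Request:
carry_out([
  {"travel": [0, 0, 0], "delta_rot": [0, 0, 0], "fingers": 1},
  {"travel": [0, 0, 0], "delta_rot": [0, 0, 0], "fingers": 1},
  {"travel": [0, 0, 0], "delta_rot": [0, 0, 0], "fingers": 1},
  {"travel": [0, 0, 0], "delta_rot": [0, 0, 0], "fingers": 1},
  {"travel": [0, 0, 0], "delta_rot": [0, 0, 0], "fingers": 1},
])

```text
clock: 10.88
tcp_pos: [0.4359, 0.0811, 0.1148]
orientation: [0.0, -0.035, 0.999, 0.0]
wrist_force: [0.1, -0.3, -3.1]
finger_gap: 0.0313
grip_force: 40.4
```

Request:
carry_out([
  {"travel": [0, 0, 0], "delta_rot": [0, 0, 0], "fingers": 1},
  {"travel": [0, 0, 0], "delta_rot": [0, 0, 0], "fingers": 1},
  {"travel": [0, 0, 0.9], "delta_rot": [0, 0, 0], "fingers": 1},
  {"travel": [0, 0, 0.9], "delta_rot": [0, 0, 0], "fingers": 1},
  {"travel": [0, 0, 0.8], "delta_rot": [0, 0, 0], "fingers": 1},
])

```text
clock: 11.5
tcp_pos: [0.436, 0.0811, 0.1806]
orientation: [0.0, -0.035, 0.999, 0.0]
wrist_force: [0.9, -1.2, -2.9]
finger_gap: 0.0315
grip_force: 40.3
```

Request:
carry_out([
  {"travel": [0.19, 0.95, 0], "delta_rot": [0, 0, -0.43], "fingers": 1},
  {"travel": [0.19, 0.95, 0], "delta_rot": [0, 0, -0.43], "fingers": 1},
  {"travel": [0.19, 0.95, 0], "delta_rot": [0, 0, -0.43], "fingers": 1},
  {"travel": [0.19, 0.95, 0], "delta_rot": [0, 0, -0.43], "fingers": 1},
  {"travel": [0.19, 0.95, 0], "delta_rot": [0, 0, -0.43], "fingers": 1},
])

```text
clock: 12.12
tcp_pos: [0.4597, 0.2006, 0.1798]
orientation: [-0.0, 0.074, 0.997, -0.0]
wrist_force: [0.5, 0.0, -2.5]
finger_gap: 0.0315
grip_force: 40.4
```

Request:
carry_out([
  {"travel": [0.19, 0.95, 0], "delta_rot": [0, 0, -0.43], "fingers": 1},
  {"travel": [0.19, 0.95, 0], "delta_rot": [0, 0, -0.43], "fingers": 1},
  {"travel": [0.19, 0.95, 0], "delta_rot": [0, 0, -0.43], "fingers": 1},
  {"travel": [0.19, 0.95, 0], "delta_rot": [0, 0, -0.43], "fingers": 1},
  {"travel": [0.19, 0.95, 0], "delta_rot": [0, 0, -0.43], "fingers": 1},
])

```text
clock: 12.75
tcp_pos: [0.4835, 0.3193, 0.1796]
orientation: [-0.0, 0.18, 0.984, -0.0]
wrist_force: [-0.9, -0.1, -2.8]
finger_gap: 0.0318
grip_force: 40.4
```

Request:
carry_out([
  {"travel": [0, 0, 0], "delta_rot": [0, 0, 0], "fingers": 1},
  {"travel": [0, 0, 0], "delta_rot": [0, 0, 0], "fingers": 1},
  {"travel": [0, 0, 0], "delta_rot": [0, 0, 0], "fingers": 1},
])

```text
clock: 13.12
tcp_pos: [0.4832, 0.3178, 0.1798]
orientation: [-0.0, 0.18, 0.984, -0.0]
wrist_force: [0.3, 0.6, -2.1]
finger_gap: 0.0315
grip_force: 40.5
```

Summing the commands since the grasp leaves a remainder of (+0.04, +0.05, −5.02) units and −0.02 in yaw. I'll go down by that.

Request:
carry_out([
  {"travel": [0.04, 0.05, -0.9], "delta_rot": [0, 0, -0.02], "fingers": 1},
  {"travel": [0, 0, -0.9], "delta_rot": [0, 0, 0], "fingers": 1},
  {"travel": [0, 0, -0.8], "delta_rot": [0, 0, 0], "fingers": 1},
  {"travel": [0, 0, -0.6], "delta_rot": [0, 0, 0], "fingers": 1},
  {"travel": [0, 0, -0.5], "delta_rot": [0, 0, 0], "fingers": 1},
])

```text
clock: 13.75
tcp_pos: [0.4845, 0.3194, 0.0868]
orientation: [0.0, 0.181, 0.984, 0.0]
wrist_force: [-0.3, 1.4, -2.3]
finger_gap: 0.0318
grip_force: 40.6
```

Request:
carry_out([
  {"travel": [0, 0, -0.4], "delta_rot": [0, 0, 0], "fingers": 1},
  {"travel": [0, 0, -0.4], "delta_rot": [0, 0, 0], "fingers": 1},
  {"travel": [0, 0, -0.3], "delta_rot": [0, 0, 0], "fingers": 1},
  {"travel": [0, 0, -0.2], "delta_rot": [0, 0, 0], "fingers": 1},
  {"travel": [0, 0, 0], "delta_rot": [0, 0, 0], "fingers": 1},
])

```text
clock: 14.38
tcp_pos: [0.4845, 0.3199, 0.0553]
orientation: [0.0, 0.18, 0.984, 0.0]
wrist_force: [-1.2, 0.1, 1.1]
finger_gap: 0.0316
grip_force: 41.0
```

The scanner is seated: the wrist carries its weight no more. Release, rise, and check the dock.

Request:
carry_out([
  {"travel": [0, 0, 0], "delta_rot": [0, 0, 0], "fingers": 0.2},
  {"travel": [0, 0, 0], "delta_rot": [0, 0, 0], "fingers": -0.3},
  {"travel": [0, 0, 0], "delta_rot": [0, 0, 0], "fingers": -1},
  {"travel": [0, 0, 0], "delta_rot": [0, 0, 0], "fingers": -1},
  {"travel": [0, 0, 0], "delta_rot": [0, 0, 0], "fingers": -1},
])

```text
clock: 15.0
tcp_pos: [0.4845, 0.3198, 0.0548]
orientation: [0.0, 0.18, 0.984, 0.0]
wrist_force: [-0.5, 0.8, 0.5]
finger_gap: 0.0854
grip_force: 0.0
```

Request:
carry_out([
  {"travel": [0, 0, 0.5], "delta_rot": [0, 0, 0], "fingers": -1},
  {"travel": [0, 0, 1], "delta_rot": [0, 0, 0], "fingers": -1},
  {"travel": [0, 0, 1], "delta_rot": [0, 0, 0], "fingers": -1},
  {"travel": [0, 0, 1], "delta_rot": [0, 0, 0], "fingers": -1},
  {"travel": [0, 0, 1], "delta_rot": [0, 0, 0], "fingers": -1},
])

```text
clock: 15.62
tcp_pos: [0.4845, 0.3199, 0.1692]
orientation: [0.0, 0.18, 0.984, 0.0]
wrist_force: [-0.4, -0.1, -0.4]
finger_gap: 0.0854
grip_force: 0.0
```

Request:
carry_out([
  {"travel": [0, 0, 1], "delta_rot": [0, 0, 0], "fingers": -1},
  {"travel": [0, 0, 1], "delta_rot": [0, 0, 0], "fingers": -1},
  {"travel": [0, 0, 0.5], "delta_rot": [0, 0, 0], "fingers": -1},
  {"travel": [0, 0, 0], "delta_rot": [0, 0, 0], "fingers": -1},
])

```text
clock: 16.12
tcp_pos: [0.485, 0.3201, 0.231]
orientation: [0.001, 0.18, 0.984, 0.001]
wrist_force: [0.3, -0.9, -0.2]
finger_gap: 0.0854
grip_force: 0.0
```

```bash
python3 - <<'E'
from h import *
c=cam("wrist","w6.png"); s=cam("side","d6.png"); st=env.get_state()
m=cv2.inRange(cv2.cvtColor(c["color"],cv2.COLOR_RGB2HSV),(20,100,60),(36,255,255))
m[:,:250]=0;m[:,380:]=0
ys=np.flatnonzero((m>0).sum(1)>20); print(st["tcp_pos"],ys[0],ys[-1])
P=[]
for r in list(range(ys[0]+5,ys[0]+25,2))+list(range(ys[0]+55,ys[-1]-4,2)):
    x=np.flatnonzero(m[r]); P.append(onz(c,(x[0]+x[-1])/2,r,.09))
P=np.array(P); v=cv2.fitLine(P[:,:2].astype(np.float32),2,0,.01,.01).ravel()
print("yaw",np.degrees(np.arctan(v[1]/v[0])),"back",onz(c,316,ys[0]-.5,.09),"front",onz(c,317,ys[-1]+.5,.09))
# compare scanner region with before in side view
a=cv2.imread("pics/d1.png");b=cv2.imread("pics/d6.png")
print("side diff scanner",cv2.absdiff(a,b)[165:220,235:310].mean(),cv2.absdiff(a,b)[165:220,235:310].max(), "bg", cv2.absdiff(a,b)[300:340,250:330].mean())
E
```

```text
[0.4840782  0.31965653 0.22912708] 116 286
yaw -20.705423 back [0.40786028 0.34982841 0.09      ] front [0.53924648 0.30091885 0.09      ]
side diff scanner 3.1153131313131315 24 bg 36.01625
```

The scanner lies as it did before: yaw −20.7° again and its back end within about 1 mm. Next, a look at the holder.

Request:
carry_out([
  {"travel": [-0.07, -0.97, 0.03], "delta_rot": [0, 0, 0.17], "fingers": -1},
  {"travel": [-0.07, -0.97, 0.03], "delta_rot": [0, 0, 0.17], "fingers": -1},
  {"travel": [-0.07, -0.97, 0.03], "delta_rot": [0, 0, 0.17], "fingers": -1},
  {"travel": [-0.07, -0.97, 0.03], "delta_rot": [0, 0, 0.17], "fingers": -1},
  {"travel": [-0.07, -0.97, 0.03], "delta_rot": [0, 0, 0.17], "fingers": -1},
])

```text
clock: 16.85
tcp_pos: [0.4748, 0.1976, 0.2322]
orientation: [-0.001, 0.138, 0.99, -0.0]
wrist_force: [1.3, 0.1, 1.3]
finger_gap: 0.0851
grip_force: 0.0
```

Request:
carry_out([
  {"travel": [-0.07, -0.97, 0.03], "delta_rot": [0, 0, 0.17], "fingers": -1},
  {"travel": [-0.07, -0.97, 0.03], "delta_rot": [0, 0, 0.17], "fingers": -1},
  {"travel": [-0.07, -0.97, 0.03], "delta_rot": [0, 0, 0.17], "fingers": -1},
  {"travel": [-0.07, -0.97, 0.03], "delta_rot": [0, 0, 0.17], "fingers": -1},
  {"travel": [-0.07, -0.97, 0.03], "delta_rot": [0, 0, 0.17], "fingers": -1},
])

```text
clock: 17.48
tcp_pos: [0.4661, 0.0765, 0.2361]
orientation: [-0.001, 0.096, 0.995, -0.0]
wrist_force: [0.4, -0.1, 0.1]
finger_gap: 0.085
grip_force: 0.0
```

Request:
carry_out([
  {"travel": [-0.07, -0.97, 0.03], "delta_rot": [0, 0, 0.17], "fingers": -1},
  {"travel": [-0.07, -0.97, 0.03], "delta_rot": [0, 0, 0.17], "fingers": -1},
  {"travel": [-0.07, -0.97, 0.03], "delta_rot": [0, 0, 0.17], "fingers": -1},
  {"travel": [-0.07, -0.97, 0.03], "delta_rot": [0, 0, 0.17], "fingers": -1},
  {"travel": [-0.07, -0.97, 0.03], "delta_rot": [0, 0, 0.17], "fingers": -1},
])

```text
clock: 18.1
tcp_pos: [0.4573, -0.0445, 0.2398]
orientation: [-0.001, 0.054, 0.999, 0.0]
wrist_force: [-1.1, -0.0, 0.0]
finger_gap: 0.0856
grip_force: 0.0
```

Request:
carry_out([
  {"travel": [-0.07, -0.97, 0.03], "delta_rot": [0, 0, 0.17], "fingers": -1},
  {"travel": [-0.07, -0.97, 0.03], "delta_rot": [0, 0, 0.17], "fingers": -1},
  {"travel": [-0.07, -0.97, 0.03], "delta_rot": [0, 0, 0.17], "fingers": -1},
  {"travel": [-0.07, -0.97, 0.03], "delta_rot": [0, 0, 0.17], "fingers": -1},
  {"travel": [-0.07, -0.97, 0.03], "delta_rot": [0, 0, 0.17], "fingers": -1},
])

```text
clock: 18.73
tcp_pos: [0.4487, -0.1656, 0.2435]
orientation: [-0.001, 0.011, 1.0, 0.001]
wrist_force: [0.7, -0.7, -0.2]
finger_gap: 0.0856
grip_force: 0.0
```

Request:
carry_out([
  {"travel": [-0.07, -0.97, 0.03], "delta_rot": [0, 0, 0.17], "fingers": -1},
  {"travel": [-0.07, -0.97, 0.03], "delta_rot": [0, 0, 0.17], "fingers": -1},
  {"travel": [-0.07, -0.97, 0.03], "delta_rot": [0, 0, 0.17], "fingers": -1},
  {"travel": [-0.07, -0.97, 0.03], "delta_rot": [0, 0, 0.17], "fingers": -1},
  {"travel": [-0.07, -0.97, 0.03], "delta_rot": [0, 0, 0.17], "fingers": -1},
])

```text
clock: 19.35
tcp_pos: [0.44, -0.2868, 0.2472]
orientation: [-0.001, -0.031, 1.0, 0.001]
wrist_force: [-0.1, 0.5, -0.2]
finger_gap: 0.0853
grip_force: 0.0
```

Request:
carry_out([
  {"travel": [0, -0.9, 0], "delta_rot": [0, 0, 0], "fingers": -1},
  {"travel": [0, 0, 0], "delta_rot": [0, 0, 0], "fingers": -1},
  {"travel": [0, 0, 0], "delta_rot": [0, 0, 0], "fingers": -1},
])

```text
clock: 19.73
tcp_pos: [0.4404, -0.3084, 0.2481]
orientation: [-0.0, -0.031, 1.0, 0.001]
wrist_force: [-0.8, 0.4, -0.2]
finger_gap: 0.0853
grip_force: 0.0
```

```bash
python3 - <<'E'
from h import *
c=cam("wrist","w7.png"); print(env.get_state()["tcp_pos"],env.get_state()["orientation"])
m=cv2.inRange(cv2.cvtColor(c["color"],cv2.COLOR_RGB2HSV),(5,60,40),(22,255,255))
for k in cv2.findContours(m,0,1)[0]:
    if cv2.contourArea(k)>400:
        e=cv2.fitEllipse(cv2.convexHull(k)); print(cv2.boundingRect(k),e,np.round(onz(c,*e[0],.018),4))
E
```

```text
[ 0.44053533 -0.3082119   0.24827124] [-2.82344186e-04 -3.12484585e-02  9.99511482e-01  5.01285486e-04]
(68, 431, 68, 49) ((94.79584503173828, 526.593505859375), (75.66368865966797, 196.55030822753906), 9.623425483703613) [ 0.9229 -0.5917  0.018 ]
(497, 430, 36, 49) ((505.97027587890625, 452.6409606933594), (49.650333404541016, 51.971370697021484), 107.93660736083984) [ 0.7576 -0.0379  0.018 ]
(594, 328, 46, 49) ((616.641357421875, 345.4706115722656), (40.51567459106445, 68.45655059814453), 21.951988220214844) [0.5907 0.061  0.018 ]
(270, 171, 93, 91) ((316.3454895019531, 215.8993682861328), (90.72935485839844, 92.38653564453125), 91.58755493164062) [ 0.4549 -0.307   0.018 ]
```

View pics/w7.png

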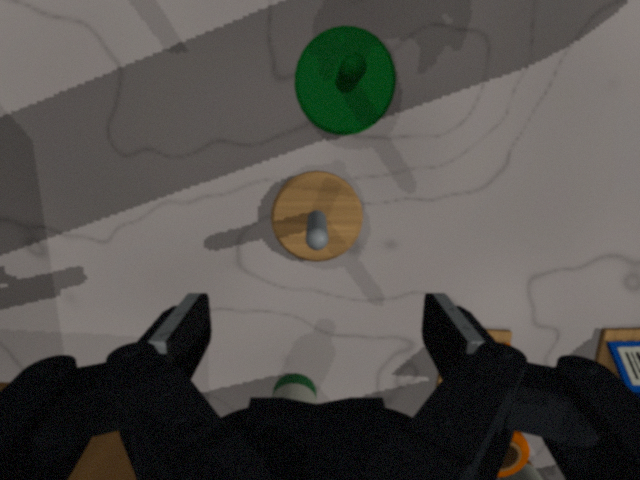

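The wrist view shows the wooden holder disc at (316,216) with its spindle tip at (317,236). The green look-alike is at (345,80) and the bottle at (295,385). Next: over the blue roll.

Request:
carry_out([
  {"travel": [0.53, 0.95, 0], "delta_rot": [0, 0, 0], "fingers": -1},
  {"travel": [0.53, 0.95, 0], "delta_rot": [0, 0, 0], "fingers": -1},
  {"travel": [0.53, 0.95, 0], "delta_rot": [0, 0, 0], "fingers": -1},
  {"travel": [0.53, 0.95, 0], "delta_rot": [0, 0, 0], "fingers": -1},
  {"travel": [0.53, 0.95, 0], "delta_rot": [0, 0, 0], "fingers": -1},
])

```text
clock: 20.4
tcp_pos: [0.5072, -0.1884, 0.2488]
orientation: [0.0, -0.032, 0.999, 0.0]
wrist_force: [0.1, -0.2, 0.2]
finger_gap: 0.0853
grip_force: 0.0
```

Request:
carry_out([
  {"travel": [0.53, 0.95, 0], "delta_rot": [0, 0, 0], "fingers": -1},
  {"travel": [0.53, 0.95, 0], "delta_rot": [0, 0, 0], "fingers": -1},
  {"travel": [0.53, 0.95, 0], "delta_rot": [0, 0, 0], "fingers": -1},
  {"travel": [0.53, 0.95, 0], "delta_rot": [0, 0, 0], "fingers": -1},
  {"travel": [0.53, 0.95, 0], "delta_rot": [0, 0, 0], "fingers": -1},
])

```text
clock: 21.02
tcp_pos: [0.5732, -0.0696, 0.2488]
orientation: [0.0, -0.032, 0.999, 0.0]
wrist_force: [0.4, -0.3, 0.3]
finger_gap: 0.0854
grip_force: 0.0
```

Request:
carry_out([
  {"travel": [0.53, 0.95, 0], "delta_rot": [0, 0, 0], "fingers": -1},
  {"travel": [0.53, 0.95, 0], "delta_rot": [0, 0, 0], "fingers": -1},
  {"travel": [0.53, 0.95, 0], "delta_rot": [0, 0, 0], "fingers": -1},
  {"travel": [0.53, 0.95, 0], "delta_rot": [0, 0, 0], "fingers": -1},
  {"travel": [0.53, 0.95, 0], "delta_rot": [0, 0, 0], "fingers": -1},
])

```text
clock: 21.65
tcp_pos: [0.6393, 0.0491, 0.2488]
orientation: [-0.0, -0.032, 0.999, 0.0]
wrist_force: [0.8, -0.6, 0.2]
finger_gap: 0.0855
grip_force: 0.0
```

Request:
carry_out([
  {"travel": [0.53, 0.95, 0], "delta_rot": [0, 0, 0], "fingers": -1},
  {"travel": [0.53, 0.95, 0], "delta_rot": [0, 0, 0], "fingers": -1},
  {"travel": [0, 0, 0], "delta_rot": [0, 0, 0], "fingers": -1},
  {"travel": [0, 0, 0], "delta_rot": [0, 0, 0], "fingers": -1},
])

```text
clock: 22.15
tcp_pos: [0.6654, 0.0952, 0.2485]
orientation: [-0.0, -0.032, 1.0, -0.0]
wrist_force: [0.6, -0.6, -0.3]
finger_gap: 0.0855
grip_force: 0.0
```

```bash
python3 - <<'E'
from h import *
c=cam("wrist","w8.png"); print(env.get_state()["tcp_pos"],env.get_state()["orientation"])
h=cv2.cvtColor(c["color"],cv2.COLOR_RGB2HSV)
m=cv2.inRange(h,(5,60,20),(22,255,255)); p=proj(c,[.666,.097,.098]); print("expect",p)
for k in cv2.findContours(m,0,1)[0]:
    if cv2.contourArea(k)>300:
        e=cv2.fitEllipse(cv2.convexHull(k)); print(cv2.boundingRect(k),np.round(e[0],1),np.round(e[1],1),np.round(onz(c,*e[0],.098),4))
E
```

```text
[0.66535763 0.09470466 0.24869968] [-1.73258251e-04 -3.11692467e-02  9.99514104e-01 -6.37369670e-05]
expect [318.26600405 220.27048349]
(291, 363, 65, 42) [322.6 385.2] [43.6 65.4] [0.83   0.1119 0.098 ]
(207, 307, 25, 42) [219.1 326.6] [21.9 43.2] [0.7724 0.0121 0.098 ]
(602, 252, 38, 146) [598.5 367.6] [24.8 35.7] [0.7934 0.3741 0.098 ]
(296, 198, 47, 46) [318.7 220.4] [45.4 46.5] [0.6661 0.0974 0.098 ]
(280, 170, 76, 49) [315.2 193.5] [60.5 98.2] [0.6434 0.093  0.098 ]
(278, 111, 79, 19) [317.2 120.6] [25.1 91.3] [0.5859 0.0909 0.098 ]
(50, 110, 127, 145) [121.3 183.4] [150.4 159.5] [ 0.6452 -0.0669  0.098 ]
```

Request:
carry_out([
  {"travel": [0.03, 0.1, -1], "delta_rot": [0, 0, 0], "fingers": -1},
  {"travel": [0, 0, -1], "delta_rot": [0, 0, 0], "fingers": -1},
  {"travel": [0, 0, -1], "delta_rot": [0, 0, 0], "fingers": -1},
  {"travel": [0, 0, -1], "delta_rot": [0, 0, 0], "fingers": -1},
  {"travel": [0, 0, -1], "delta_rot": [0, 0, 0], "fingers": -1},
])

```text
clock: 22.82
tcp_pos: [0.6662, 0.0963, 0.1232]
orientation: [0.0, -0.03, 1.0, -0.0]
wrist_force: [0.3, -0.2, 0.5]
finger_gap: 0.0854
grip_force: 0.0
```

Request:
carry_out([
  {"travel": [0, 0, -1], "delta_rot": [0, 0, 0], "fingers": -1},
  {"travel": [0, 0, -1], "delta_rot": [0, 0, 0], "fingers": -1},
  {"travel": [0, 0, -0.7], "delta_rot": [0, 0, 0], "fingers": -1},
  {"travel": [0, 0, -0.44], "delta_rot": [0, 0, 0], "fingers": -1},
  {"travel": [0, 0, 0], "delta_rot": [0, 0, 0], "fingers": -0.6},
])

```text
clock: 23.45
tcp_pos: [0.6662, 0.0971, 0.0446]
orientation: [-0.001, -0.031, 1.0, 0.0]
wrist_force: [1.0, -0.1, 0.8]
finger_gap: 0.0697
grip_force: 0.0
```

Request:
carry_out([
  {"travel": [0, 0, 0], "delta_rot": [0, 0, 0], "fingers": -0.3},
  {"travel": [0, 0, 0], "delta_rot": [0, 0, 0], "fingers": 0.3},
  {"travel": [0, 0, 0], "delta_rot": [0, 0, 0], "fingers": 1},
  {"travel": [0, 0, 0], "delta_rot": [0, 0, 0], "fingers": 1},
  {"travel": [0, 0, 0], "delta_rot": [0, 0, 0], "fingers": 1},
], squeeze=35)

```text
clock: 24.08
tcp_pos: [0.6672, 0.0974, 0.0458]
orientation: [0.001, -0.031, 1.0, 0.0]
wrist_force: [-0.8, -0.3, 4.0]
finger_gap: 0.06
grip_force: 38.3
```

Request:
carry_out([
  {"travel": [0, 0, 0.3], "delta_rot": [0, 0, 0], "fingers": 1},
  {"travel": [0, 0, 0.9], "delta_rot": [0, 0, 0], "fingers": 1},
  {"travel": [0, 0, 1], "delta_rot": [0, 0, 0], "fingers": 1},
  {"travel": [0, 0, 1], "delta_rot": [0, 0, 0], "fingers": 1},
  {"travel": [0, 0, 1], "delta_rot": [0, 0, 0], "fingers": 1},
])

```text
clock: 24.7
tcp_pos: [0.6661, 0.0972, 0.1506]
orientation: [-0.001, -0.031, 1.0, 0.0]
wrist_force: [0.5, 0.7, -1.0]
finger_gap: 0.0603
grip_force: 38.3
```

Request:
carry_out([
  {"travel": [0, 0, 1], "delta_rot": [0, 0, 0], "fingers": 1},
  {"travel": [-0.5, -0.95, 0], "delta_rot": [0, 0, 0], "fingers": 1},
  {"travel": [-0.5, -0.95, 0], "delta_rot": [0, 0, 0], "fingers": 1},
  {"travel": [-0.5, -0.95, 0], "delta_rot": [0, 0, 0], "fingers": 1},
  {"travel": [-0.5, -0.95, 0], "delta_rot": [0, 0, 0], "fingers": 1},
])

```text
clock: 25.32
tcp_pos: [0.6158, 0.0017, 0.1749]
orientation: [-0.001, -0.031, 1.0, 0.0]
wrist_force: [1.0, -0.3, -1.2]
finger_gap: 0.0603
grip_force: 38.3
```

Request:
carry_out([
  {"travel": [-0.5, -0.95, 0], "delta_rot": [0, 0, 0], "fingers": 1},
  {"travel": [-0.5, -0.95, 0], "delta_rot": [0, 0, 0], "fingers": 1},
  {"travel": [-0.5, -0.95, 0], "delta_rot": [0, 0, 0], "fingers": 1},
  {"travel": [-0.5, -0.95, 0], "delta_rot": [0, 0, 0], "fingers": 1},
  {"travel": [-0.5, -0.95, 0], "delta_rot": [0, 0, 0], "fingers": 1},
])

```text
clock: 25.95
tcp_pos: [0.5533, -0.1171, 0.175]
orientation: [-0.0, -0.031, 1.0, 0.0]
wrist_force: [0.4, -0.4, -1.2]
finger_gap: 0.0598
grip_force: 38.3
```

Request:
carry_out([
  {"travel": [-0.5, -0.95, 0], "delta_rot": [0, 0, 0], "fingers": 1},
  {"travel": [-0.5, -0.95, 0], "delta_rot": [0, 0, 0], "fingers": 1},
  {"travel": [-0.5, -0.95, 0], "delta_rot": [0, 0, 0], "fingers": 1},
  {"travel": [-0.5, -0.95, 0], "delta_rot": [0, 0, 0], "fingers": 1},
  {"travel": [-0.5, -0.95, 0], "delta_rot": [0, 0, 0], "fingers": 1},
])

```text
clock: 26.58
tcp_pos: [0.4908, -0.2357, 0.175]
orientation: [-0.0, -0.031, 1.0, 0.0]
wrist_force: [-0.2, -0.3, -1.1]
finger_gap: 0.06
grip_force: 38.3
```

Request:
carry_out([
  {"travel": [-0.5, -0.95, 0], "delta_rot": [0, 0, 0], "fingers": 1},
  {"travel": [-0.5, -0.95, 0], "delta_rot": [0, 0, 0], "fingers": 1},
  {"travel": [0.05, -0.98, 0], "delta_rot": [0, 0, 0], "fingers": 1},
  {"travel": [0, 0, 0], "delta_rot": [0, 0, 0], "fingers": 1},
  {"travel": [0, 0, 0], "delta_rot": [0, 0, 0], "fingers": 1},
])

```text
clock: 27.2
tcp_pos: [0.4681, -0.3069, 0.1748]
orientation: [-0.0, -0.031, 1.0, 0.0]
wrist_force: [1.1, 0.1, -0.8]
finger_gap: 0.0605
grip_force: 38.3
```

```bash
python3 - <<'E'
from h import *
from scipy.spatial.transform import Rotation as R
c=cam("wrist","w9.png"); s=env.get_state(); t=s["tcp_pos"]; print(t,s["orientation"])
h=cv2.cvtColor(c["color"],cv2.COLOR_RGB2HSV)
m=cv2.inRange(h,(5,60,20),(22,255,255))
for k in cv2.findContours(m,0,1)[0]:
    if cv2.contourArea(k)>1500:
        e=cv2.fitEllipse(cv2.convexHull(k)); print(cv2.boundingRect(k),np.round(e[0],1),np.round(e[1],1),np.round(onz(c,*e[0],t[2]+.053)-t,4))
# spindle tip from w7
w=dict(c); T=np.eye(4); T[:3,:3]=R.from_quat([-.03125,.99951,.0005,-.00028]).as_matrix();T[:3,3]=[.4404,-.3083,.2482]
w["world_from_camera"]=T@np.array(c["hand_eye"])
im=cv2.imread("pics/w7.png")[:,:,::-1].copy()
print("disc",onz(w,316.35,215.9,.018),"tip",onz(w,317,236,.096))
cv2.imwrite("pics/crop5.png",np.vstack([cv2.resize(c["color"],(400,300)),cv2.resize(im[160:280,240:400],(400,300))])[:,:,::-1])
E
```

```text
[ 0.46812092 -0.30658921  0.1748436 ] [-2.01479415e-04 -3.14078019e-02  9.99506535e-01  4.41795102e-04]
(102, 416, 63, 64) [138.3 453.7] [46.  89.4] [ 0.0328 -0.0551  0.053 ]
(453, 408, 78, 72) [490.1 447.2] [54.4 96.6] [0.0233 0.0563 0.053 ]
(249, 309, 134, 96) [316.2 363.3] [108.5 136.2] [-0.0039 -0.0006  0.053 ]
(259, 146, 116, 90) [316.8 202.5] [113.8 115.6] [-0.0516 -0.0034  0.053 ]
disc [ 0.45498666 -0.30691827  0.018     ] tip [ 0.45539857 -0.306456    0.096     ]
```

View pics/crop5.png

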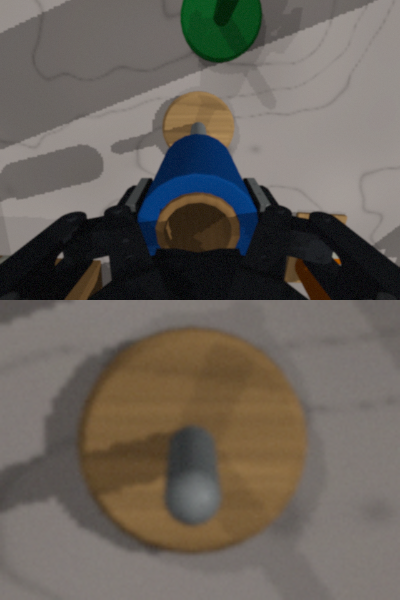

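The roll is held straight above and slightly forward of the holder. I'll shift back by 12 mm, then go down watching the force.

Request:
carry_out([
  {"travel": [-0.48, 0, 0], "delta_rot": [0, 0, 0], "fingers": 1},
  {"travel": [0, 0, -0.6], "delta_rot": [0, 0, 0], "fingers": 1},
  {"travel": [0, 0, -0.5], "delta_rot": [0, 0, 0], "fingers": 1},
  {"travel": [0, 0, -0.4], "delta_rot": [0, 0, 0], "fingers": 1},
  {"travel": [0, 0, -0.3], "delta_rot": [0, 0, 0], "fingers": 1},
])

```text
clock: 27.88
tcp_pos: [0.4557, -0.3069, 0.1289]
orientation: [-0.0, -0.031, 1.0, 0.0]
wrist_force: [-0.4, 0.5, -1.7]
finger_gap: 0.0605
grip_force: 38.3
```

```bash
python3 - <<'E'
from h import *
s=env.get_state(); print(s["tcp_pos"],s["wrist_force"],s["ft_torque"])
a=cam("scene","s9.png"); b=cam("side","d9.png")
h,w=np.array([.455,-.307,.104]),s["tcp_pos"]; print(proj(a,h),proj(b,h))
cv2.imwrite("pics/crop6.png",np.hstack([cv2.resize(a["color"][160:270,130:240],(400,400)),cv2.resize(b["color"][270:410,252:392],(400,400))])[:,:,::-1])
E
```

```text
[ 0.45568806 -0.30690162  0.1289302 ] [-0.39001176  0.46651538 -1.68234806] [ 0.01760174 -0.03796832 -0.05473356]
[175.30040953 218.43030654] [321.09881423 341.53681602]
```

View pics/crop6.png

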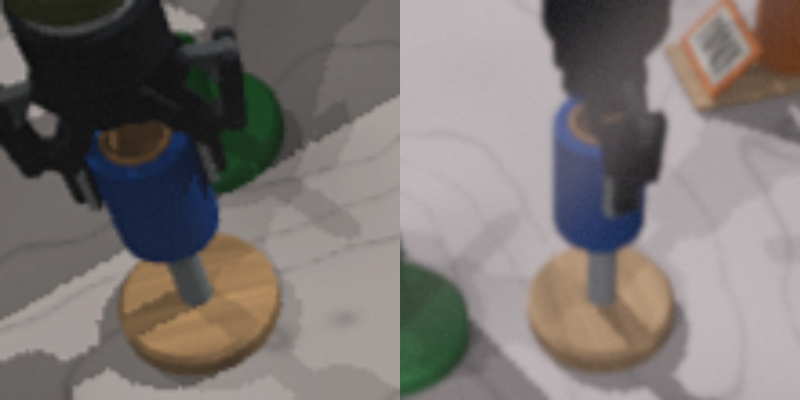

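The roll is on the spindle, which enters its bore in both views, and there is no contact force. Going down.

Request:
carry_out([
  {"travel": [0, 0, -0.6], "delta_rot": [0, 0, 0], "fingers": 1},
  {"travel": [0, 0, -0.6], "delta_rot": [0, 0, 0], "fingers": 1},
  {"travel": [0, 0, -0.6], "delta_rot": [0, 0, 0], "fingers": 1},
  {"travel": [0, 0, -0.5], "delta_rot": [0, 0, 0], "fingers": 1},
  {"travel": [0, 0, -0.3], "delta_rot": [0, 0, 0], "fingers": 1},
])

```text
clock: 28.6
tcp_pos: [0.4555, -0.3069, 0.0639]
orientation: [-0.0, -0.031, 1.0, 0.001]
wrist_force: [0.4, -0.3, -1.0]
finger_gap: 0.0601
grip_force: 38.3
```

Request:
carry_out([
  {"travel": [0, 0, -0.25], "delta_rot": [0, 0, 0], "fingers": 1},
  {"travel": [0, 0, -0.12], "delta_rot": [0, 0, 0], "fingers": 1},
  {"travel": [0, 0, 0], "delta_rot": [0, 0, 0], "fingers": 1},
])

```text
clock: 28.98
tcp_pos: [0.4562, -0.3074, 0.0561]
orientation: [0.0, -0.031, 1.0, -0.0]
wrist_force: [-0.8, -0.6, -1.2]
finger_gap: 0.06
grip_force: 38.4
```

Request:
carry_out([
  {"travel": [0, 0, -0.05], "delta_rot": [0, 0, 0], "fingers": 1},
  {"travel": [0, 0, 0], "delta_rot": [0, 0, 0], "fingers": 1},
])

```text
clock: 29.22
tcp_pos: [0.4563, -0.3075, 0.0558]
orientation: [0.001, -0.031, 1.0, -0.0]
wrist_force: [-2.1, 0.7, 6.1]
finger_gap: 0.06
grip_force: 38.8
```

Request:
carry_out([
  {"travel": [0, 0, -0.03], "delta_rot": [0, 0, 0], "fingers": 1},
  {"travel": [0, 0, 0], "delta_rot": [0, 0, 0], "fingers": 1},
])

```text
clock: 29.48
tcp_pos: [0.4563, -0.3075, 0.0558]
orientation: [0.001, -0.031, 1.0, -0.001]
wrist_force: [-3.1, 2.4, 10.4]
finger_gap: 0.06
grip_force: 39.2
```

The roll is on the base. Relax, open, and rise.

Request:
carry_out([
  {"travel": [0, 0, 0.05], "delta_rot": [0, 0, 0], "fingers": 1},
  {"travel": [0, 0, 0], "delta_rot": [0, 0, 0], "fingers": -0.6},
  {"travel": [0, 0, 0], "delta_rot": [0, 0, 0], "fingers": -1},
  {"travel": [0, 0, 0], "delta_rot": [0, 0, 0], "fingers": -1},
  {"travel": [0, 0, 0], "delta_rot": [0, 0, 0], "fingers": -1},
])

```text
clock: 30.1
tcp_pos: [0.4559, -0.3072, 0.0549]
orientation: [-0.0, -0.031, 1.0, 0.0]
wrist_force: [0.5, -0.8, 0.1]
finger_gap: 0.0854
grip_force: 0.0
```

Request:
carry_out([
  {"travel": [0, 0, 0.4], "delta_rot": [0, 0, 0], "fingers": -1},
  {"travel": [0, 0, 0.8], "delta_rot": [0, 0, 0], "fingers": -1},
  {"travel": [0, 0, 1], "delta_rot": [0, 0, 0], "fingers": -1},
  {"travel": [0, 0, 1], "delta_rot": [0, 0, 0], "fingers": -1},
  {"travel": [0, 0, 1], "delta_rot": [0, 0, 0], "fingers": -1},
])

```text
clock: 30.72
tcp_pos: [0.456, -0.3073, 0.1617]
orientation: [0.0, -0.031, 1.0, -0.0]
wrist_force: [0.1, -0.5, 0.8]
finger_gap: 0.0857
grip_force: 0.0
```

Request:
carry_out([
  {"travel": [0, 0, 1], "delta_rot": [0, 0, 0], "fingers": -1},
  {"travel": [0, 0, 1], "delta_rot": [0, 0, 0], "fingers": -1},
  {"travel": [0, 0, 1], "delta_rot": [0, 0, 0], "fingers": -1},
  {"travel": [0, 0, 0], "delta_rot": [0, 0, 0], "fingers": -1},
  {"travel": [0, 0, 0], "delta_rot": [0, 0, 0], "fingers": -1},
])

```text
clock: 31.35
tcp_pos: [0.4557, -0.307, 0.2347]
orientation: [-0.0, -0.031, 1.0, 0.0]
wrist_force: [0.3, -0.2, -0.5]
finger_gap: 0.0856
grip_force: 0.0
```

```bash
python3 - <<'E'
from h import *
b=cam("side","d10.png"); w=cam("wrist"); print(env.get_state()["tcp_pos"])
cv2.imwrite("pics/crop7.png",np.hstack([cv2.resize(b["color"][140:440,200:500],(600,600))[:, :],np.zeros((600,0,3),np.uint8)])[:,:,::-1])
h=cv2.cvtColor(b["color"],cv2.COLOR_RGB2HSV); m=cv2.inRange(h,(100,80,40),(128,255,255)); m[:270]=0
x,y,ww,hh=cv2.boundingRect(m[:, 270:380]); print("blue bbox",x+270,y,ww,hh)
for z in (.018,.108): print(z,proj(b,[.455,-.307,z]))
E
```

```text
[ 0.45544592 -0.3067277   0.23400851]
blue bbox 307 332 31 53
0.018 [320.40843346 372.68448207]
0.108 [321.1327461  340.00592369]
```

View pics/crop7.png

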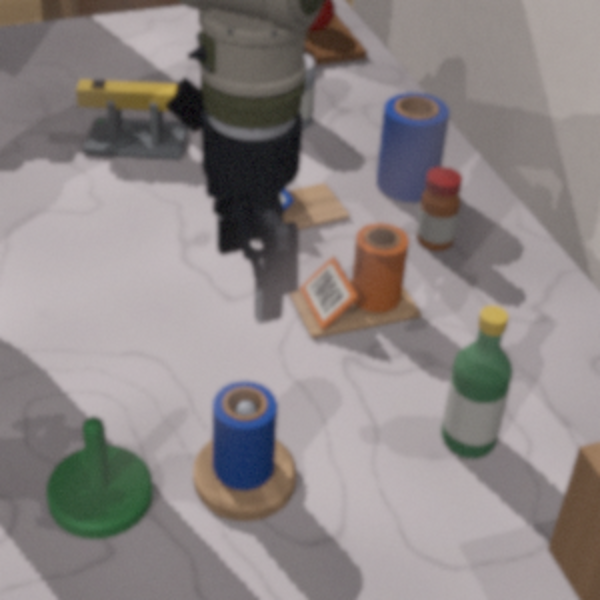

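The side view shows the roll standing fully down on the wooden holder at (245,440), with the spindle tip in its bore. The scanner is docked at (130,100), and the orange roll and groceries are where they were.

```bash
python3 -c "
from workcell import env
print(env.hand_in())"
```

```text
the job is handed in; nothing more can be done
None
```

I finished the job and handed it in at about 31 s: the scanner was aimed square at the blue label from about 10 cm for over 2 s and is back in its dock, and the blue roll stands fully down on the wooden holder's base.

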